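# Probe the seam of the cigar conditioning case, then hold its sprung lid at the set opening

## Robot

A 6-joint arm with a two-finger parallel gripper is mounted at the origin on a cart in front of the work surface, level with it; the furniture and walls round the work are solid. World frame = base frame: x ahead of the robot, y to its left, z up, the work surface at z = 0. Lengths are in m, angles in rad, forces in N, time in s.
With the tool pointing down it reaches from about 0.275 to 0.85 m from the base axis. Payload 5.2 kg.
Tool frame: the origin (TCP) lies on the front face of the gripper's body, between the roots of the fingers; the fingertips stand 73 mm ahead of it and the grasp point (between the pads) lies 54 mm ahead of it; z points along the fingers, y is the line along which they close (so a half turn about z gives the same grasp; the last joint's range is limited). The gripper opens to 85 mm and grips with 20 to 120 N. Pads are 22 mm wide; open, the fingers measure 114 mm over their backs; the gripper's body (76 mm by 85 mm) begins 54 mm behind the grasp point. The pads swing forward as they close: fully open they stand 13 mm farther back than shut.
Start: joints at [-1.332, 0.259, 1.535, -0, 1.348, -0.203], TCP at [0.235, -0.497, 0.304] pointing down, gripper open.
Joint ranges: [-3.14, 3.14], [-0.91, 2.08], [0.19, 2.58], [-1.22, 4.36], [0.22, 2.71], [-3.12, 3.12]. Speed limits (rad/s): [2.57, 2.57, 3.14, 3.14, 3.14, 3.14].

## Interface

Orientations are given as a unit quaternion [x, y, z, w].
In Python, from cell import get_state, snapshot, close_job gives the robot as it stands.
- The arm moves only by the shell command python3 -m handwheel 'ROWS'. ROWS is a JSON object of lists of equal length, an entry for each row: "claw": the opening, from -1 (shut) to 1 (fully open); "slide": the shift along the tool's x, y, z in mm, a list of three; "delta_rot": the turn, a rotation vector about the tool's x, y, z in degrees, a list of three. In form: {"claw": [claw, ...], "slide": [[dx, dy, dz], ...], "delta_rot": [[wx, wy, wz], ...]}. A call has 1 to 12 rows; each row shifts and turns the commanded pose from where the row before left it, along the tool's axes as they then stand; what a row does not reach is not made up. A row lasts 1/10 s, in which the tool goes at most 50 mm and 8.59 degrees, less where a joint would pass 70% of its speed; a pose out of reach is approached as far as the arm can. A call with a gripper value outside its range is refused whole. The fingers move at their own pace and stop on an object; the grip force is fixed at half the most. Time passes only in rows, so rows that do not move let the fingers close. It gives the time, the measured TCP pose, the force, the opening and the grip force at its end, in the units of the state.
- get_state(): the state, without advancing time (a new reading comes with each control period).
- snapshot(name): name is "scene" or "top" or "wrist"; returns a dict with "image" (400x640x3 uint8, red, green, blue), "intrinsics" (3x3 intrinsics, pixels), "R" (3x3) and "t" (3): a world point X has camera coordinates R X + t. Camera axes: x right, y down, z forward; pixel columns grow to the right and rows downward; lengths in m; the calibration is good to about 2 mm. A picture is of the moment at which its call begins. There is no depth.
- close_job(): hands the job in; it is judged then, once.
The state is a dict: "time_s": time; "joints": joint angles; "joint_velocities": joint speeds; "joint_efforts": joint torques, N m; "ee_pos": TCP position; "tool_rot": TCP orientation; "force": force on the tool from outside, world axes, zero at the start; "wrist_torque": the same for the moment, N m; "grip_width": finger opening in m; "grasp_force": force on a finger pad.
Only numpy, scipy, OpenCV 4.12 (cv2) and the standard library are available. Lean on these libraries where they do the work, as an engineer would, in place of code of your own. Each camera call takes 0.05 s, during which the arm holds its last target. There are 200 camera calls.

## Task

Before the cigar conditioning case is opened, check that the groove in front of its lid is clear: take the probe out of its wooden block, run its tip slowly and gently inside the groove from the left brass stud to the right one, and stand the probe back in the block. Then raise the sprung lid by its bar handle until the steel tongue on its left edge lines up with the brass set pointer on the quadrant, and finish there with the gripper still holding the lid steady at that opening. Leave the pointer where it is set and the other things on the table undisturbed.

Things in the scene. Friction and masses are not known exactly. Their poses are not given: they have to be found in the camera images.
- case: Fixed wooden case, 200 mm deep (x) by 220 mm wide (y), rim 90 mm above the table. Origin: centre of its underside; x points from the front rail (near the robot) to the hinge at the back, y to the left along the front, z up; turned by up to 0.3 rad. Its lid lies flush with the rim
- seam_0 (a point): Point in the groove beside the left brass stud, 7 mm below the rim (case frame -87, 60, 83 mm): start of the probing. The groove runs straight along the case's y between the front rail (8 mm thick) and the lid's front edge: 10 mm wide, 12 mm deep (floor at z = 78 mm), closed at case y = +-98 mm
- seam_1 (a point): Point in the groove, 30 mm to the right of seam_0
- seam_2 (a point): Point in the groove, midway between the studs
- seam_3 (a point): Point in the groove, 30 mm to the right of seam_2
- seam_4 (a point): Point in the groove beside the right brass stud (case frame -87, -60, 83 mm): end of the probing. The studs are 7 mm discs in the top of the rail
- block: Fixed pale wooden block, 64 x 64 x 50 mm, with one upright round hole of 11 mm through its centre; stands to the left of the case. Origin at the centre of its underside
- block_hole (a point): Centre of the hole's mouth on top of the block, 50 mm above the table
- probe: Loose seam probe, 40 g, 125 mm long, upright in the block. From the tip up: round steel shank 6 mm thick, 45 mm long; collar 22 mm wide, 5 mm high; dark wooden grip 16 mm thick from 53 to 110 mm above the tip, then tapering. Origin at the tip, z up along the probe. In the block the collar rests on its top, so the tip is 5 mm above the table
- lid (a joint): Opening of the lid in rad, 0 shut, grows as the front edge rises; stops at 1.0. A spring shuts it when released: raising it takes about 6 N at the handle near shut, rising to about 7.5 N at 0.7 rad
- lid_handle (a point): Middle of the lid's bar handle: a 10 mm round steel bar along the case's y, 112 mm long, carried on two posts of 10 mm at +-50 mm from its middle (90 mm free between them). Its axis is 30 mm above the lid's upper face, 140 mm in front of the hinge line. The point turns with the lid
- lid_hinge (a point): Middle of the hinge line, at case x = +85 mm, y = 0, 84 mm above the table; the hinge axis is the case's y axis
- lid_tongue (a point): Middle of the 20 x 24 x 4 mm steel tongue that stands out from the lid's left edge, 106 mm in front of the hinge line, in the lid's middle plane. Its x axis points to the hinge line
- set_pointer (a joint): Setting of the brass pointer in rad, on the same hinge line and the same scale as the lid: the tongue lines up with the pointer when joint lid equals joint set_pointer. Set between 0.35 and 0.70, held by a stiff clamp; the lid does not touch it
- pointer_tip (a point): Outer end of the brass pointer, 96 mm from the hinge line, 11 mm outside the lid's left edge; its x axis points to the hinge line. A flat brass flag, 12 x 24 x 4 mm, stands out to the left just inside it. The pointer lies against a steel quadrant of 92 mm radius with black ticks every 10 degrees, fixed to the case's left cheek and rising to 80 mm above the rim
- paste_pot: Glazed pot, 63 mm wide, 56 mm high; bystander
- small_box: Small pale wooden box, 55 x 85 x 22 mm; bystander
- tin: Round tin, 60 mm wide, 26 mm high; bystander
- weight: Small pale weight with a knob on top, 35 mm wide, 54 mm high; bystander
- cap_punch: Small tapering wooden punch, 26 mm wide, 67 mm high, standing; bystander
- scissors: Scissors with black handles, 87 x 199 x 9 mm, lying; bystander
There are look-alikes about, which are no part of the job. What is shaped like the probe but green or turquoise is not meant. Leave any orange look-alike of the block alone.

How it is judged:
On the way, in this order (a step that is already met when the one before it is completed fails the run):
1. the probe's tip is in the groove beside the left stud, moving slowly (under 0.08 m/s) (horizontal distance between probe and seam_0 below 0.008 m and z of probe in the frame of case below 0.0875 m and linear speed of probe below 0.08 m/s and contact force between probe and the fingers above 0.5 N), for 0.1 s.
2. the probe's tip is in the groove a quarter of the way, moving slowly (under 0.08 m/s) (horizontal distance between probe and seam_1 below 0.008 m and z of probe in the frame of case below 0.0875 m and linear speed of probe below 0.08 m/s and contact force between probe and the fingers above 0.5 N), for 0.1 s.
3. the probe's tip is in the groove halfway, moving slowly (under 0.08 m/s) (horizontal distance between probe and seam_2 below 0.008 m and z of probe in the frame of case below 0.0875 m and linear speed of probe below 0.08 m/s and contact force between probe and the fingers above 0.5 N), for 0.1 s.
4. the probe's tip is in the groove three quarters of the way, moving slowly (under 0.08 m/s) (horizontal distance between probe and seam_3 below 0.008 m and z of probe in the frame of case below 0.0875 m and linear speed of probe below 0.08 m/s and contact force between probe and the fingers above 0.5 N), for 0.1 s.
5. the probe's tip is in the groove beside the right stud, moving slowly (under 0.08 m/s) (horizontal distance between probe and seam_4 below 0.008 m and z of probe in the frame of case below 0.0875 m and linear speed of probe below 0.08 m/s and contact force between probe and the fingers above 0.5 N), for 0.1 s.
6. the probe stands in its block again, let go, with the lid still shut (horizontal distance between probe and block_hole below 0.006 m and height (world z) of probe below 0.012 m and angle between probe's own z axis and vertical below 0.12 rad and contact force between probe and the fingers below 0.1 N and value of joint lid below 0.05 rad), for 0.2 s.
At the end, for the whole second after the job is handed in: The probe stands in the block, let go (tip within 6 mm of the hole's axis, under 12 mm above the table, tilt under 0.12 rad); the lid is within 0.08 rad of the set pointer, still (under 0.1 rad/s), and the fingers bear on it with over 1 N (horizontal distance between probe and block_hole below 0.006 m and height (world z) of probe below 0.012 m and angle between probe's own z axis and vertical below 0.12 rad and contact force between probe and the fingers below 0.1 N and angle between the x axis of lid_tongue and the x axis of pointer_tip, either way round below 0.08 rad and velocity of joint lid between -0.1 and 0.1 rad/s and contact force between lid and the fingers above 1 N); the arm keeps its last pose, push and grip.
It fails at once if the set pointer is shifted (distance of pointer_tip from where it was at the start of the episode above 0.006 m).
It fails at once if the probe is pressed hard into the case (over 20 N) (contact force between probe and case above 20 N).
It fails at once if the lid is raised before the groove has been probed and the probe put back (lid open while the probe is out of the block) (value of joint lid above 0.1 rad and height (world z) of probe above 0.03 m).
It fails at once if a bystander is pushed more than 30 mm (distance of any of paste_pot, small_box, tin, weight, cap_punch, scissors from where it was at the start of the episode above 0.03 m).
It also fails if it takes over 67 s, if anything falls off the work surface, if the arm or the gripper's body presses on something with over 40 N, if the wrist force passes 120 N, or if a joint passes its speed limit or range.

## Working session

There is one attempt and no reset: what is moved stays moved. The work goes in short steps, Python scripts to look and compute and a shell command to move; the robot and the scene stay as the last step left them, time stands still between calls to the robot, and variables do not carry over. Pictures are saved under pics/ and viewed, at most 11 in all, crops included, and the job is handed in when it is done.

```bash
mkdir -p pics
cat > h.py <<'E'
import numpy as np, cv2, json
from cell import get_state, snapshot
def snap(n, f):
    s=snapshot(n); cv2.imwrite(f'pics/{f}.png', s['image'][:,:,::-1]); 
    np.savez(f'pics/{f}.npz', K=s['intrinsics'],R=s['R'],t=s['t'])
    return s
def cam(f):
    d=np.load(f'pics/{f}.npz'); return d['K'],d['R'],d['t']
def back(f,u,v,z):
    K,R,t=cam(f); K=np.array(K);d=R.T@np.linalg.inv(K)@np.array([u,v,1.]); c=-R.T@t
    return c+d*(z-c[2])/d[2]
def proj(f,X):
    K,R,t=cam(f); p=K@(R@np.array(X)+t); return p[:2]/p[2]
def crop(f,o,x0,y0,w,h,s):
    im=cv2.imread(f'pics/{f}.png')[y0:y0+h,x0:x0+w]; cv2.imwrite(f'pics/{o}.png',cv2.resize(im,None,fx=s,fy=s,interpolation=cv2.INTER_CUBIC))
E
python3 - <<'E'
from h import *
a=snap('scene','s0');b=snap('top','t0')
cv2.imwrite('pics/both.png',cv2.resize(np.vstack([a['image'],b['image']])[:,:,::-1],(480,600)))
for s in(a,b): print(-s['R'].T@s['t'], s['R'][2], s['intrinsics'][0][0])
print(get_state())
E
```

```text
[0.11814587 0.65978713 0.5895456 ] [ 0.47749896 -0.69666588 -0.53539835] 368.85594180803645
[0.33573714 0.05021806 1.23241609] [ 0.1972427  -0.00556031 -0.98033892] 457.7048418509633
{'time_s': 0.1, 'joints': array([-1.33180508e+00,  2.59275560e-01,  1.53594943e+00,  4.37548570e-05,
        1.34799759e+00, -2.02790807e-01]), 'joint_velocities': array([ 8.99330474e-05,  1.54311216e-04, -3.92536827e-03, -1.30712487e-03,
        5.46790845e-04,  1.46729546e-03]), 'joint_efforts': array([ 2.85116505e-03, -4.46970427e+01, -2.91247720e+01, -3.36430357e-04,
        6.28041642e-03,  3.24793700e-05]), 'ee_pos': array([ 0.23510735, -0.49683853,  0.30316452]), 'tool_rot': array([ 9.75703352e-01,  2.19094280e-01,  6.57904546e-06, -8.15215152e-04]), 'force': array([ 0.09061056,  0.11324008, -0.0492614 ]), 'wrist_torque': array([ 0.01193768,  0.01830062, -0.01723812]), 'grasp_force': 0.0, 'grip_width': 0.08522420575208861}
```

View pics/t0.png

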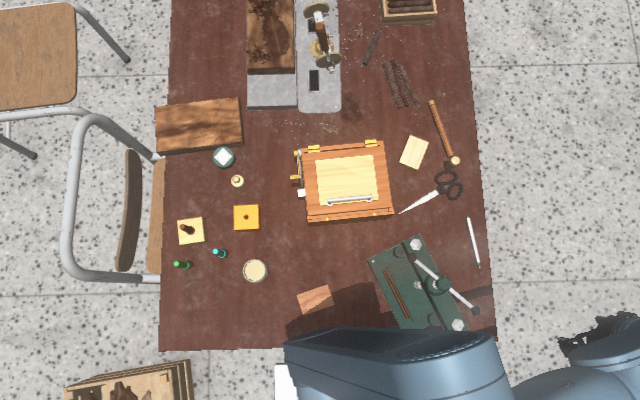

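View pics/s0.png

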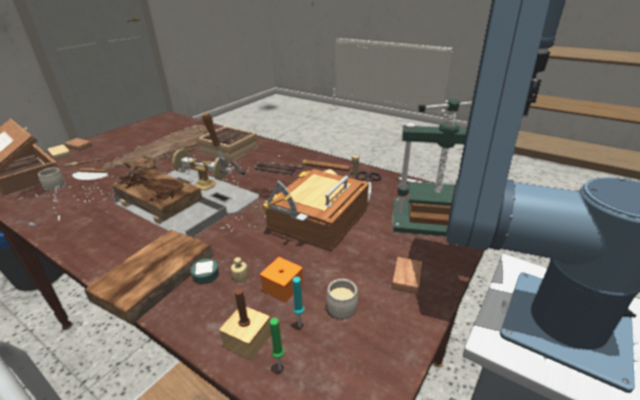

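The top picture shows a pale block at (191,231) holding a dark probe, an orange look-alike block at (246,217), and green (181,265) and turquoise (219,252) look-alike probes. The pale block with the dark grip fits the description. The case is at about (347,182), with its quadrant at (297,175). I'll enlarge both areas.

Run:
```python
from h import *
crop('t0','c1',160,190,110,85,7); crop('t0','c2',285,130,115,100,6)
crop('s0','c3',255,160,125,90,6)
```

```text
(no output)
```

View pics/c1.png

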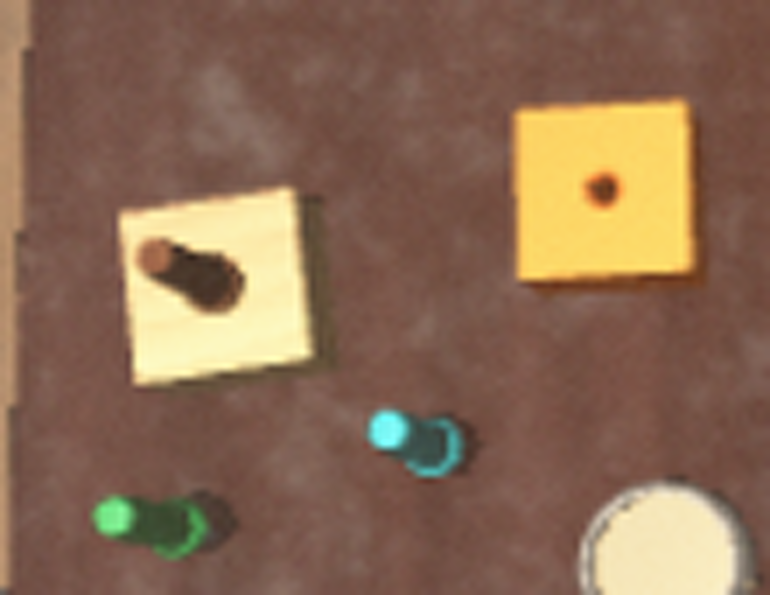

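View pics/c2.png

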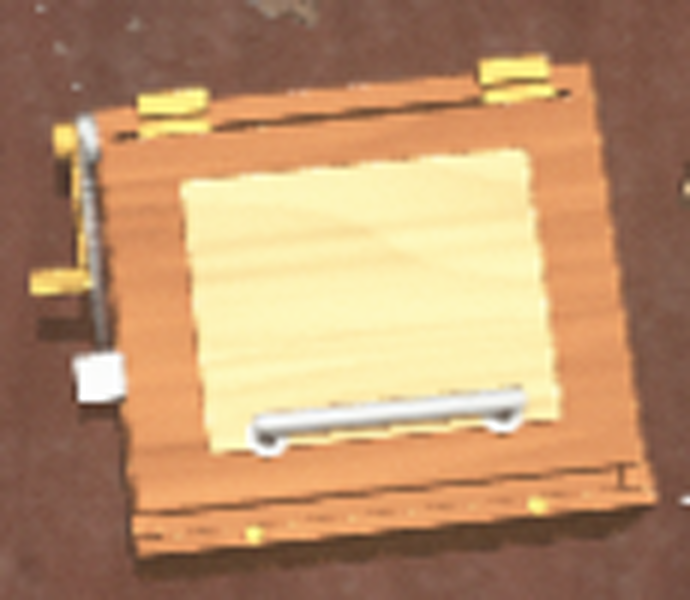

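View pics/c3.png

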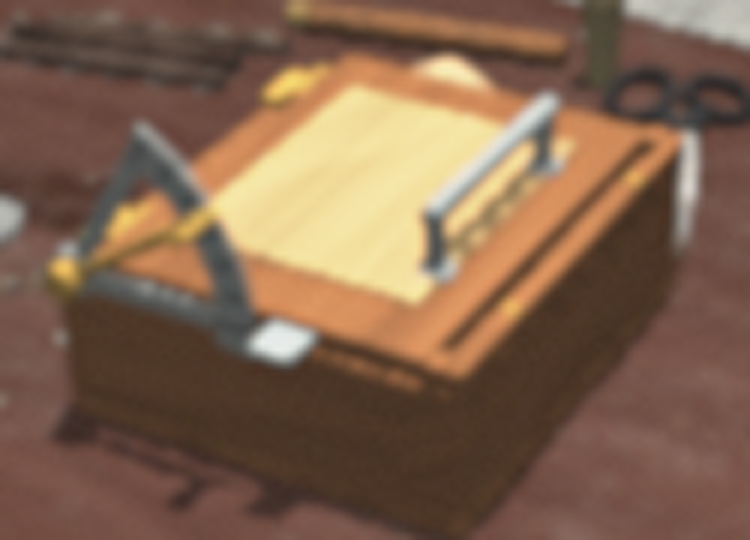

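```bash
cat > fit.py <<'E'
from h import *
from scipy.optimize import least_squares
px=lambda p,o,s:[(p[0]+.5)/s-.5+o[0],(p[1]+.5)/s-.5+o[1]]
T=lambda *p:('t0',px(p,(285,130),6)); S=lambda *p:('s0',px(p,(255,160),6))
obs=[((-100,110,90),T(138,550)),((-100,-110,90),T(657,500)),((100,-110,90),T(590,65)),
((-96,60,90),T(254,535)),((-96,-60,90),T(538,505)),((-55,56,120),T(255,421)),((-55,-56,120),T(522,397)),
((-96,60,90),S(513,309)),((-96,-60,90),S(636,181)),((-100,110,90),S(460,378)),((-55,56,120),S(433,212)),((-55,-56,120),S(550,100))]
def W(p,q):
    q=np.array(q)/1e3;c,s=np.cos(p[2]),np.sin(p[2])
    return np.array([p[0]+c*q[0]-s*q[1],p[1]+s*q[0]+c*q[1],q[2]])
def res(p,per=False):
    return np.array([proj(f,W(p,q))-o for q,(f,o) in obs])
r=least_squares(lambda p:res(p).ravel(),[.5,0,.1],loss='soft_l1')
p=r.x;print('case',p);print(res(p).round(1).tolist())
fl=lambda a,y:(85-90*np.cos(a),y,84+90*np.sin(a))
fo=[T(60,281),S(195,225)]
g=least_squares(lambda v:np.concatenate([proj(f,W(p,fl(v[0],v[1]*1e3)))-o for f,o in fo]),[.5,.12])
print('ptr',g.x,g.fun)
C=[back('t0',*px(q,(160,190),7),.05) for q in [(120,212),(293,187),(313,357),(135,383)]]
C=np.array(C);print('block',C.mean(0),[np.linalg.norm(C[i]-C[i-1]) for i in range(4)])
e=C[1]-C[0];print('yaw',np.arctan2(e[1],e[0]))
b=C.mean(0); print(proj('s0',[b[0],b[1],.13]),proj('t0',[b[0],b[1],.13]),px((155,255),(160,190),7))
for y in(60,0,-60):print(W(p,(-87,y,83)))
print('handle',W(p,(-55,0,120)))
for f,n in(((255,270),'pot'),((238,181),'w'),((219,252),'tq'),((181,265),'gr'),((223,156),'tin')):print(n,back('t0',*f,.04))
E
python3 fit.py
```

```text
case [ 0.60956904 -0.03816863  0.07725514]
[[-0.1, 1.3], [0.0, 0.7], [0.6, -2.0], [0.2, 0.2], [0.0, 0.3], [0.1, 0.9], [0.5, 0.3], [-0.6, -0.0], [-0.7, -0.4], [-0.0, -0.7], [-1.3, 0.9], [-0.5, 0.5]]
ptr [0.60414678 0.12849762] [ 0.6787865  -0.02513691 -0.79192361  0.44852033]
block [0.49532047 0.36905023 0.05      ] [np.float64(0.06437909998634006), np.float64(0.06470813889216141), np.float64(0.0643897301472776), np.float64(0.06588959455642882)]
yaw -1.4513492987727912
[237.49527329 290.80531616] [181.54265201 225.99660782] [181.71428571428572, 226.0]
[0.51819784 0.0149379  0.083     ]
[ 0.52282854 -0.04488314  0.083     ]
[ 0.52745924 -0.10470418  0.083     ]
handle [ 0.55473309 -0.04241343  0.12      ]
pot [0.38900605 0.20250681 0.04      ]
w [0.62577257 0.24774958 0.04      ]
tq [0.43769389 0.2958405  0.04      ]
gr [0.4068781  0.39337353 0.04      ]
tin [0.696414   0.28876902 0.04      ]
```

```bash
cat >> h.py <<'E'
from scipy.spatial.transform import Rotation as Ro
def go(grasp, yaw=1.648, tilt=0.0, ahead=.054):
    "remaining tool-frame slide (mm) and turn (deg) to put the grasp point there; tool x at yaw, tilt about case y"
    s=get_state(); R=Ro.from_quat(s['tool_rot'])
    G=Ro.from_euler('z',yaw)*Ro.from_euler('x',np.pi)
    G=Ro.from_rotvec(tilt*np.array([-np.sin(.077),np.cos(.077),0]))*G
    tcp=np.array(grasp)-G.as_matrix()[:,2]*ahead
    d=tcp-s['ee_pos']
    print('t',round(s['time_s'],2),'pos',s['ee_pos'].round(4),'F',s['force'].round(1),'w',round(s['grip_width'],4),'g',s['grasp_force'])
    print('world d mm',(d*1e3).round(1),'tool slide',(R.inv().apply(d)*1e3).round(1),'turn',np.degrees((R.inv()*G).as_rotvec()).round(2))
E
python3 - <<'E'
from h import *
for u,v in((415,240),(437,285)):
    b=back('t0',u,v,.03); print(b,[ (z,proj('s0',[b[0],b[1],z]).round()) for z in(0,.15,.25,.35)])
go([.4953,.3690,.09+.1])
E
```

```text
[ 0.45621402 -0.2170209   0.03      ] [(0, array([396., 205.])), (0.15, array([401., 159.])), (0.25, array([404., 124.])), (0.35, array([409.,  85.]))]
[ 0.33860102 -0.26563819  0.03      ] [(0, array([440., 210.])), (0.15, array([449., 163.])), (0.25, array([456., 127.])), (0.35, array([463.,  87.]))]
t 0.1 pos [ 0.2351 -0.4968  0.3032] F [ 0.1  0.1 -0. ] w 0.0852 g 0.0
world d mm [260.2 865.8 -59.2] tool slide [ 605.4 -671.4   60.5] turn [ -0.07  -0.07 -69.11]
```

```bash
python3 -m handwheel '{"claw":[0,0,0,0,0,0,0,0,0,0],"slide":[[0,0,-40],[0,0,-40],[0,0,-40],[0,0,-40],[0,0,0],[0,0,0],[0,0,0],[0,0,0],[0,0,0],[0,0,0]],"delta_rot":[[0,0,-7.68],[0,0,-7.68],[0,0,-7.68],[0,0,-7.68],[0,0,-7.68],[0,0,-7.68],[0,0,-7.68],[0,0,-7.68],[0,0,-7.68],[0,0,0]]}'; python3 -c "
from h import *
go([.4953,.3690,.09+.15])"
```

```text
time_s: 1.1
ee_pos: [0.2352, -0.4971, 0.4634]
tool_rot: [0.679, 0.734, 0.0, -0.0]
force: [0.4, 0.8, -0.5]
grip_width: 0.0423
grasp_force: 0.0
t 1.1 pos [ 0.2352 -0.4971  0.4634] F [ 0.4  0.8 -0.5] w 0.0423 g 0.0
world d mm [ 260.1  866.1 -169.4] tool slide [842.8 327.3 170.3] turn [-0.01 -0.06  0.08]
```

```bash
python3 -m handwheel '{"claw":[0,0,0,0,0,0,0,0,0,0,0,0],"slide":[[42,16.4,0],[42,16.4,0],[42,16.4,0],[42,16.4,0],[42,16.4,0],[42,16.4,0],[42,16.4,0],[42,16.4,0],[42,16.4,0],[42,16.4,0],[42,16.4,0],[42,16.4,0]],"delta_rot":[[0,0,0],[0,0,0],[0,0,0],[0,0,0],[0,0,0],[0,0,0],[0,0,0],[0,0,0],[0,0,0],[0,0,0],[0,0,0],[0,0,0]]}' >/dev/null;  python3 -m handwheel '{"claw":[0,0,0,0,0,0,0,0,0],"slide":[[42,16.4,20],[42,16.4,20],[42,16.4,20],[42,16.4,20],[42,16.4,20],[42,16.4,20],[42,16.4,20],[42,16.4,20],[0,0,0]],"delta_rot":[[0,0,0],[0,0,0],[0,0,0],[0,0,0],[0,0,0],[0,0,0],[0,0,0],[0,0,0],[0,0,0]]}'; python3 -c "
from h import *
go([.4953,.3690,.09+.07])
snap('wrist','w1');snap('top','t1')
for z in (.055,.13): print(proj('w1',[.4953,.369,z]))
"
```

```text
time_s: 3.2
ee_pos: [0.4965, 0.3695, 0.2982]
tool_rot: [0.679, 0.734, -0.003, -0.002]
force: [0.2, -0.2, -1.1]
grip_width: 0.0424
grasp_force: 0.0
t 3.2 pos [0.4965 0.3695 0.2982] F [ 0.2 -0.2 -1.1] w 0.0424 g 0.0
world d mm [ -1.2  -0.5 -84.2] tool slide [-0.4 -0.6 84.2] turn [-0.42  0.06  0.01]
[320.33576556 175.57789574]
[319.73845789 199.12103768]
```

View pics/w1.png

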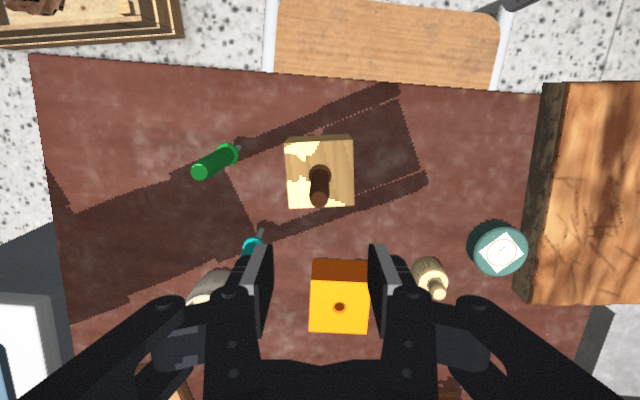

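The wrist picture shows the dark probe in the pale block, with its collar at (320,175) and top at (319,200). That matches the predicted pixels, so I'll descend and grip.

```bash
python3 -m handwheel '{"claw":[0,0,0,0,0,-1,-1,-1,-1,-1],"slide":[[-0.4,-0.6,45],[0,0,45],[0,0,40],[0,0,24],[0,0,0],[0,0,0],[0,0,0],[0,0,0],[0,0,0],[0,0,0]],"delta_rot":[[0,0,0],[0,0,0],[0,0,0],[0,0,0],[0,0,0],[0,0,0],[0,0,0],[0,0,0],[0,0,0],[0,0,0]]}'; python3 -c "
from h import *
go([.4953,.3690,.09])"
```

```text
time_s: 4.3
ee_pos: [0.4975, 0.3654, 0.1526]
tool_rot: [0.679, 0.734, 0.002, 0.001]
force: [-0.7, -1.4, 7.4]
grip_width: 0.0147
grasp_force: 58.7
t 4.3 pos [0.4975 0.3654 0.1526] F [-0.7 -1.4  7.4] w 0.0147 g 58.7303363007959
world d mm [-2.2  3.6 -8.6] tool slide [ 3.8 -1.9  8.6] turn [ 0.19 -0.05  0.  ]
```

```bash
python3 -m handwheel '{"claw":[-1,-1,-1,-1,-1,-1],"slide":[[0,0,-10],[0,0,-30],[0,0,-40],[0,0,-40],[0,0,-40],[0,0,0]],"delta_rot":[[0,0,0],[0,0,0],[0,0,0],[0,0,0],[0,0,0],[0,0,0]]}'
python3 - <<'E'
from h import *
go([.4953,.3690,.09])
s=get_state(); p=s['ee_pos']
snap('scene','s2');snap('wrist','w2');snap('top','t2')
print('depth below TCP nominal', .0986+.049)
for f in('s2','w2','t2'):
    for dz in(.0526+.095-.0,.10):print(f,dz,proj(f,[p[0],p[1]+.0036,p[2]-dz]))
im=[]
for f,(x,y) in (('s2',proj('s2',p-[0,0,.13])),('w2',proj('w2',p-[0,0,.13])),):
    x,y=int(np.clip(x-60,0,520)),int(np.clip(y-45,0,310)); print(f,x,y)
    im.append(cv2.resize(cv2.imread(f'pics/{f}.png')[y:y+90,x:x+120],None,fx=3.3,fy=6.6,interpolation=2))
    im[-1]=cv2.resize(cv2.imread(f'pics/{f}.png')[y:y+90,x:x+120],(396*2-392,300))
cv2.imwrite('pics/c4.png',np.hstack(im))
E
```

```text
time_s: 4.9
ee_pos: [0.499, 0.3665, 0.3186]
tool_rot: [0.679, 0.734, 0.007, 0.003]
force: [1.0, 0.8, 0.4]
grip_width: 0.0146
grasp_force: 58.6
t 4.9 pos [0.499  0.3665 0.3186] F [1.  0.8 0.4] w 0.0146 g 58.563465611077845
world d mm [  -3.7    2.5 -174.6] tool slide [  1.8  -5.9 174.6] turn [ 0.79 -0.31  0.02]
depth below TCP nominal 0.1476
s2 0.1476 [232.01022246 272.4048939 ]
s2 0.1 [227.60882023 249.94140553]
w2 0.1476 [319.63951509 204.38754804]
w2 0.1 [320.44331861 232.05876454]
t2 0.1476 [176.15044139 222.06985731]
t2 0.1 [169.83958054 218.99885037]
s2 172 218
w2 259 173
```

View pics/c4.png

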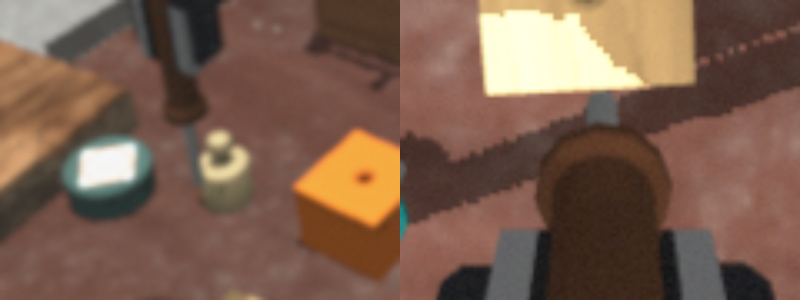

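```bash
cat > tri.py <<'E'
from h import *
from scipy.optimize import least_squares
def tri(o,x0): 
    r=least_squares(lambda X:np.concatenate([proj(f,X)-np.array(u) for f,u in o]),x0); return r.x,r.fun
E
python3 - <<'E'
from tri import *
s=get_state(); print(s['time_s'],s['ee_pos'])
R=Ro.from_quat(s['tool_rot'])
for nm,o in (('tip',[('s2',(229.6,274.1)),('w2',(319.1,201.3))]),):
    X,f=tri(o,[.5,.37,.17]); print(nm,X,f.round(2),'in tool',R.inv().apply(X-s['ee_pos'])*1e3)
go([.4953,.3690,.09])
E
```

```text
5.05 [0.49652419 0.36518409 0.31056985]
tip [0.4986207  0.37270643 0.17144072] [ 1.37 -0.86  0.3  -0.6 ] in tool [  7.2773431    2.51428144 139.13523595]
t 5.05 pos [0.4965 0.3652 0.3106] F [ 0.2 -0.5 -0.7] w 0.0147 g 58.47097089048475
world d mm [  -1.2    3.8 -166.6] tool slide [  3.8  -1.1 166.6] turn [ 0.06 -0.02  0.01]
```

```bash
python3 -c "
from h import *
go([.5182,.0149-.0037,.115],ahead=.1476)"
```

```text
t 5.05 pos [0.4965 0.3652 0.3106] F [ 0.2 -0.5 -0.7] w 0.0147 g 58.47097089048475
world d mm [  21.7 -354.   -48. ] tool slide [-354.6   -5.8   47.8] turn [ 0.06 -0.02  0.01]
```

```bash
python3 -m handwheel '{"claw":[-1,-1,-1,-1,-1,-1,-1,-1,-1,-1,-1,-1],"slide":[[-20,0,0],[-36,-0.6,0],[-44,-0.8,0],[-44,-0.8,8],[-44,-0.8,8],[-44,-0.8,8],[-44,-0.8,8],[-40,-0.6,8],[-28,-0.6,6],[-10.6,0,1.8],[0,0,0],[0,0,0]],"delta_rot":[[0,0,0],[0,0,0],[0,0,0],[0,0,0],[0,0,0],[0,0,0],[0,0,0],[0,0,0],[0,0,0],[0,0,0],[0,0,0],[0,0,0]]}';python3 -m handwheel '{"claw":[-1,-1],"slide":[[0,0,0],[0,0,0]],"delta_rot":[[0,0,0],[0,0,0]]}' >/dev/null
python3 - <<'E'
from h import *
go([.5182,.0149-.0037,.115],ahead=.1476)
s=get_state();t=s['ee_pos']+Ro.from_quat(s['tool_rot']).apply([.0037,0,.1476])
im=[]
for n in('scene','wrist','top'):
    f=n[0]+'3';snap(n,f);q=proj(f,t);print(f,q)
    w,h=(110,80) if n!='top' else (110,80)
    x,y=int(np.clip(q[0]-55,0,530)),int(np.clip(q[1]-40,0,320));print(x,y)
    im.append(cv2.resize(cv2.imread(f'pics/{f}.png')[y:y+80,x:x+110],None,fx=3.6,fy=3.6,interpolation=2))
cv2.imwrite('pics/c5.png',np.vstack([np.hstack(im[:2]),np.hstack([im[2],im[2]*0])]))
E
```

```text
time_s: 6.25
ee_pos: [0.5181, 0.012, 0.2617]
tool_rot: [0.679, 0.734, -0.0, -0.001]
force: [-0.1, -0.3, -0.5]
grip_width: 0.0149
grasp_force: 58.5
t 6.45 pos [0.5183 0.0125 0.2623] F [-0.2 -0.1 -1.2] w 0.0147 g 58.49008802790195
world d mm [-0.1 -1.3  0.3] tool slide [-1.3 -0.2 -0.3] turn [ 0.02 -0.01  0.12]
s3 [336.01372317 201.85469653]
281 161
w3 [319.74896743 202.25648148]
264 162
t3 [326.43377729 213.92016518]
271 173
```

View pics/c5.png

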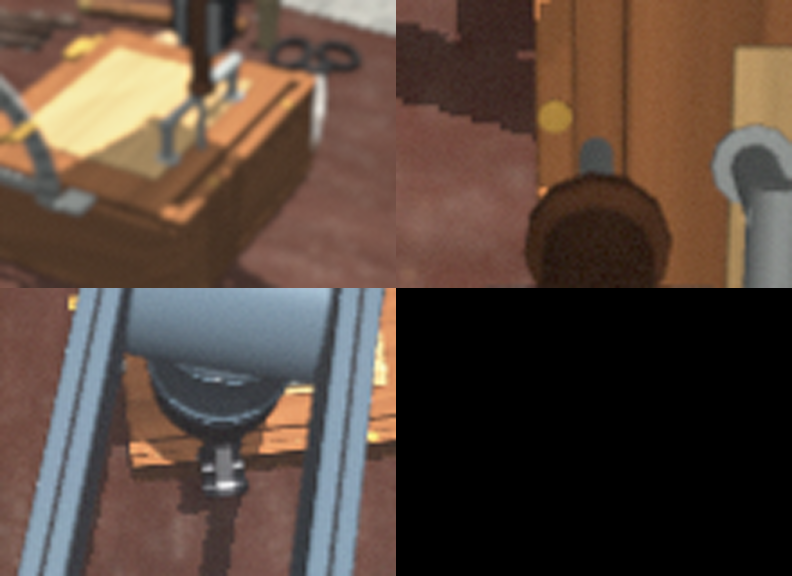

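The tip shows at wrist (319.6,201) and scene (336.6,201.6), as predicted. The left stud is at wrist (308.2,194.5), and the groove's edges are at u=313.4 and 328.4. I'll use this for a close correction of the groove position.

Run:
```python
from h import *
exec(open('fit.py').read().split("def res")[0].split("obs=")[0]); 
def W(p,q):
    q=np.array(q)/1e3;c,s=np.cos(p[2]),np.sin(p[2]);return np.array([p[0]+c*q[0]-s*q[1],p[1]+s*q[0]+c*q[1],q[2]])
p=[.60957,-.03817,.07726]
inv=lambda X:((X[0]-p[0])*np.cos(p[2])+(X[1]-p[1])*np.sin(p[2]),-(X[0]-p[0])*np.sin(p[2])+(X[1]-p[1])*np.cos(p[2]))
for n,q in(('stud',(555,117)),('rail edge',(574,117)),('lid edge',(628,117)),('railtop',(576,20)),('lidtop',(630,20)),('outer',(537,60))):
    X=back('w3',264+(q[0]-396)/3.6,162+q[1]/3.6,.09);print(n,X.round(4),np.round(np.array(inv(X))*1e3,1))
s=get_state();t=s['ee_pos']+Ro.from_quat(s['tool_rot']).apply([.0037,0,.1476]);print('tip',t,np.array(inv(t))*1e3)
go([.5182,.0149-.0037,.084],ahead=.1476)
```

```text
stud [0.5097 0.0138 0.09  ] [-95.5  59.5]
rail edge [0.5136 0.0141 0.09  ] [-91.7  59.5]
lid edge [0.5246 0.0149 0.09  ] [-80.6  59.5]
railtop [0.5125 0.0342 0.09  ] [-91.2  79.7]
lidtop [0.5233 0.0351 0.09  ] [-80.4  79.7]
outer [0.5053 0.0254 0.09  ] [-99.1  71.4]
tip [0.51811705 0.01570537 0.1147049 ] [-87.02186625  60.77328019]
t 6.6 pos [0.5184 0.012  0.2623] F [-0.3  0.4  0.1] w 0.0147 g 58.48982230061665
world d mm [ -0.2  -0.8 -30.7] tool slide [-0.8 -0.2 30.7] turn [0.02 0.   0.08]
```

```bash
python3 -m handwheel '{"claw":[-1,-1,-1,-1,-1,-1,-1,-1,-1,-1],"slide":[[-0.8,0.4,5],[0,0,5],[0,0,5],[0,0,5],[0,0,5],[0,0,3],[0,0,2.5],[0,0,0],[0,0,0],[0,0,0]],"delta_rot":[[0,0,0],[0,0,0],[0,0,0],[0,0,0],[0,0,0],[0,0,0],[0,0,0],[0,0,0],[0,0,0],[0,0,0]]}'
python3 - <<'E'
from h import *
go([.5182+.0006,.0149-.0037,.084],ahead=.1476)
E
```

```text
time_s: 7.6
ee_pos: [0.5189, 0.0104, 0.2319]
tool_rot: [0.679, 0.734, 0.0, 0.0]
force: [0.0, 0.0, -0.5]
grip_width: 0.0145
grasp_force: 58.5
t 7.6 pos [0.5189 0.0104 0.2319] F [ 0.   0.  -0.5] w 0.0145 g 58.48962155403569
world d mm [-0.1  0.8 -0.3] tool slide [ 0.8 -0.1  0.3] turn [0.03 0.01 0.01]
```

```bash
python3 -m handwheel '{"claw":[-1,-1,-1,-1,-1,-1,-1,-1,-1,-1,-1,-1],"slide":[[-2,0,0.2],[-4,0,0],[-4,0,0],[-4,0,0],[-4,0,0],[-4,0,0],[-4,0,0],[-3,0,0],[-1,0,0],[-4,0,0],[-4,0,0],[-4,0,0]],"delta_rot":[[0,0,0],[0,0,0],[0,0,0],[0,0,0],[0,0,0],[0,0,0],[0,0,0],[0,0,0],[0,0,0],[0,0,0],[0,0,0],[0,0,0]]}'
python3 - <<'E'
from h import *
go([.5228+.0006,-.0449-.0037,.084],ahead=.1476)
E
```

```text
time_s: 8.8
ee_pos: [0.5221, -0.0317, 0.2314]
tool_rot: [0.679, 0.734, -0.0, 0.0]
force: [-0.3, -0.3, -1.6]
grip_width: 0.0143
grasp_force: 58.5
t 8.8 pos [ 0.5221 -0.0317  0.2314] F [-0.3 -0.3 -1.6] w 0.0143 g 58.49037087522447
world d mm [  1.3 -16.9   0.2] tool slide [-16.9   0.   -0.2] turn [-0.    0.    0.02]
```

No contact forces so far, so I'll continue along the groove.

```bash
python3 -m handwheel '{"claw":[-1,-1,-1,-1,-1,-1,-1,-1,-1,-1,-1,-1],"slide":[[-4,0,0],[-4,0,0],[-4,0,0],[-4,0,0],[-1,0,0],[-4,0,0],[-4,0,0],[-4,0,0],[-4,0,0],[-4,0,0],[-4,0,0],[-4,0,0]],"delta_rot":[[0,0,0],[0,0,0],[0,0,0],[0,0,0],[0,0,0],[0,0,0],[0,0,0],[0,0,0],[0,0,0],[0,0,0],[0,0,0],[0,0,0]]}'
python3 - <<'E'
from h import *
go([.5274+.0006,-.1047-.0037,.084],ahead=.1476)
E
```

```text
time_s: 10.0
ee_pos: [0.5255, -0.0766, 0.2314]
tool_rot: [0.679, 0.734, -0.0, -0.0]
force: [-1.4, -0.4, -1.3]
grip_width: 0.0148
grasp_force: 58.5
t 10.0 pos [ 0.5255 -0.0766  0.2314] F [-1.4 -0.4 -1.3] w 0.0148 g 58.49022330483422
world d mm [  2.5 -31.8   0.2] tool slide [-31.8  -0.   -0.2] turn [-0.   -0.    0.01]
```

```bash
python3 -m handwheel '{"claw":[-1,-1,-1,-1,-1,-1,-1,-1,-1,-1,-1,-1],"slide":[[-4,-0.3,0],[-4,0,0],[-4,0,0],[-4,0,0],[-4,0,0],[-4,0,0],[-4,0,0],[-3,0,0],[-1,0,0],[0,0,0],[0,0,0],[0,0,0]],"delta_rot":[[0,0,0],[0,0,0],[0,0,0],[0,0,0],[0,0,0],[0,0,0],[0,0,0],[0,0,0],[0,0,0],[0,0,0],[0,0,0],[0,0,0]]}'
python3 - <<'E'
from h import *
go([.5274+.0006,-.1047-.0037,.084],ahead=.1476)
snap('scene','s4')
print(proj('s4',[.5274,-.1047,.084]))
E
```

```text
time_s: 11.2
ee_pos: [0.5277, -0.1081, 0.2314]
tool_rot: [0.679, 0.734, 0.0, -0.0]
force: [-0.0, -0.5, -0.5]
grip_width: 0.0145
grasp_force: 58.5
t 11.2 pos [ 0.5277 -0.1081  0.2314] F [-0.  -0.5 -0.5] w 0.0145 g 58.48972750129178
world d mm [ 0.3 -0.3  0.2] tool slide [-0.4  0.3 -0.2] turn [-0.   -0.01  0.02]
[356.74465368 190.47650865]
```

```bash
python3 -m handwheel '{"claw":[-1,-1,-1,-1,-1,-1,-1,-1,-1,-1,-1,-1],"slide":[[0,0,-5],[0,0,-10],[0,0,-25],[20,0,-35],[44,0.6,-5],[44,0.6,0],[44,0.6,0],[44,0.6,0],[44,0.6,0],[44,0.6,0],[44,0.6,0],[44,0.6,0]],"delta_rot":[[0,0,0],[0,0,0],[0,0,0],[0,0,0],[0,0,0],[0,0,0],[0,0,0],[0,0,0],[0,0,0],[0,0,0],[0,0,0],[0,0,0]]}'; python3 -m handwheel '{"claw":[-1,-1,-1,-1,-1,-1,-1],"slide":[[44,0.6,0],[34,0.5,0],[20,0,0],[4,0,0],[0,0,0],[0,0,0],[0,0,0]],"delta_rot":[[0,0,0],[0,0,0],[0,0,0],[0,0,0],[0,0,0],[0,0,0],[0,0,0]]}' >/dev/null;python3 - <<'E'
from h import *
go([.4970,.3654,.06],ahead=.1476)
E
```

```text
time_s: 12.45
ee_pos: [0.5034, 0.2649, 0.3127]
tool_rot: [0.679, 0.734, 0.001, 0.0]
force: [1.2, -0.4, 0.5]
grip_width: 0.0144
grasp_force: 58.5
t 13.15 pos [0.4973 0.3636 0.3117] F [-0.5  0.1 -0.7] w 0.0143 g 58.497523572295904
world d mm [  -0.3    1.8 -104.1] tool slide [  1.8  -0.2 104.1] turn [ 0.01  0.02 -0.07]
```

Lowering the tip to 10 mm above the block top, then checking its position over the hole.

```bash
python3 -m handwheel '{"claw":[-1,-1,-1,-1,-1,-1,-1,-1],"slide":[[1.8,-0.2,25],[0,0,30],[0,0,25],[0,0,20],[0,0,4],[0,0,0],[0,0,0],[0,0,0]],"delta_rot":[[0,0,0],[0,0,0],[0,0,0],[0,0,0],[0,0,0],[0,0,0],[0,0,0],[0,0,0]]}' >/dev/null
python3 - <<'E'
from h import *
go([.4970,.3654,.06],ahead=.1476)
im=[]
s=get_state();t=s['ee_pos']+Ro.from_quat(s['tool_rot']).apply([.0037,0,.1476]);print(t)
for n in('scene','wrist'):
    f=n[0]+'5';snap(n,f);q=proj(f,t);print(f,q,'hole',proj(f,[.4953,.369,.05]),proj(f,[.4970,.369,.05]))
    x,y=int(q[0]-40),int(q[1]-40);print(x,y)
    im.append(cv2.resize(cv2.imread(f'pics/{f}.png')[y:y+80,x:x+80],None,fx=5,fy=5,interpolation=2))
cv2.imwrite('pics/c6.png',np.hstack(im))
E
```

```text
t 13.95 pos [0.4974 0.3668 0.2091] F [ 0.2 -0.7 -0.3] w 0.0145 g 58.503325413912535
world d mm [-0.4 -1.4 -1.5] tool slide [-1.3 -0.5  1.5] turn [ 0.15 -0.06 -0.01]
[0.49750155 0.37063569 0.06149256]
s5 [241.23509025 318.14316188] hole [243.58714265 322.3535585 ] [242.90758599 321.94217701]
201 278
w5 [320.08269943 202.62114845] hole [316.70611747 199.65615559] [319.13322368 199.8323575 ]
280 162
```

View pics/c6.png

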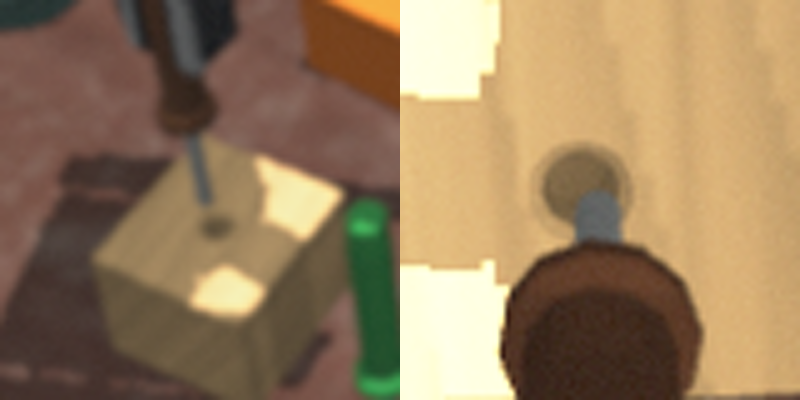

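The hole is at wrist (316.8,199.6), matching my block estimate of (0.4953,0.369). The tip at u≈319.6 is about 1.8 mm too far in x, so I'll correct and insert.

```bash
python3 -m handwheel '{"claw":[-1,-1,-1],"slide":[[0,-1.6,0],[0,0,0],[0,0,0]],"delta_rot":[[0,0,0],[0,0,0],[0,0,0]]}' >/dev/null
python3 - <<'E'
from h import *
go([.4955,.3653,.0055],ahead=.1476)
E
```

```text
t 14.35 pos [0.4949 0.3665 0.2076] F [-0.9  0.4 -0.8] w 0.0145 g 58.50162381771952
world d mm [  0.6  -1.2 -54.5] tool slide [-1.3  0.5 54.5] turn [ 0.01 -0.01  0.02]
```

```bash
python3 -m handwheel '{"claw":[-1,-1,-1,-1,-1,-1,-1],"slide":[[-1.3,0.4,0],[0,0,5],[0,0,8],[0,0,8],[0,0,8],[0,0,0],[0,0,0]],"delta_rot":[[0,0,0],[0,0,0],[0,0,0],[0,0,0],[0,0,0],[0,0,0],[0,0,0]]}'
python3 - <<'E'
from h import *
go([.4955,.3653,.0055],ahead=.1476)
E
```

```text
time_s: 15.05
ee_pos: [0.4954, 0.3652, 0.1779]
tool_rot: [0.679, 0.734, -0.0, -0.0]
force: [0.8, -0.5, -0.1]
grip_width: 0.0144
grasp_force: 58.5
t 15.05 pos [0.4954 0.3652 0.1779] F [ 0.8 -0.5 -0.1] w 0.0144 g 58.50345332175493
world d mm [  0.1   0.1 -24.8] tool slide [ 0.1  0.2 24.8] turn [-0.05  0.02  0.01]
```

The tip is 20 mm into the hole with no force. I'll lower it the rest of the way and release.

```bash
python3 -m handwheel '{"claw":[-1,-1,-1,-1,-1,-1,-1,0,0,0,0,0],"slide":[[0,0,6],[0,0,8],[0,0,6],[0,0,3],[0,0,1.6],[0,0,0],[0,0,0],[0,0,0],[0,0,0],[0,0,0],[0,0,0],[0,0,0]],"delta_rot":[[0,0,0],[0,0,0],[0,0,0],[0,0,0],[0,0,0],[0,0,0],[0,0,0],[0,0,0],[0,0,0],[0,0,0],[0,0,0],[0,0,0]]}' ; python3 -m handwheel '{"claw":[0,0,0,0,0],"slide":[[0,0,-25],[0,0,-45],[0,0,-45],[0,0,-45],[0,0,0]],"delta_rot":[[0,0,0],[0,0,0],[0,0,0],[0,0,0],[0,0,0]]}'
python3 - <<'E'
from h import *
p=[.60957+.0006,-.03817-.0005,.07726]
c,s=np.cos(p[2]),np.sin(p[2]); h=np.array([p[0]-.055*c,p[1]-.055*s,.12]);print(h)
go(h+[0,0,.11])
snap('wrist','w6');X=[.4953,.369];print(proj('w6',X+[.055]),proj('w6',X+[.13]))
f=np.vstack([cv2.resize(cv2.imread('pics/w6.png')[100:300,220:420],None,fx=2,fy=2)]);cv2.imwrite('pics/c7.png',f)
E
```

```text
time_s: 16.25
ee_pos: [0.4955, 0.3652, 0.1539]
tool_rot: [0.679, 0.734, 0.0, 0.0]
force: [0.3, 0.4, 0.4]
grip_width: 0.0429
grasp_force: 0.0
time_s: 16.75
ee_pos: [0.4978, 0.3664, 0.3219]
tool_rot: [0.679, 0.734, 0.006, 0.003]
force: [0.1, -0.5, 0.0]
grip_width: 0.0424
grasp_force: 0.0
[ 0.55533407 -0.04291507  0.12      ]
t 16.75 pos [0.4978 0.3664 0.3219] F [ 0.1 -0.5  0. ] w 0.0424 g 0.0
world d mm [  57.5 -409.3  -37.9] tool slide [-412.8   25.2   36.1] turn [ 0.74 -0.29  0.02]
[314.08253928 168.72051983] [313.7965331  187.94511779]
```

View pics/c7.png

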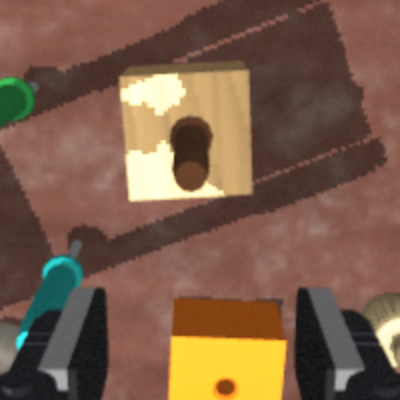

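The picture shows the probe upright in the block, with its collar at wrist (315,167), and released. Next is the handle.

```bash
python3 -m handwheel '{"claw":[0,0,0,0,0,0,0,0,0,0,0,0],"slide":[[-20,1.4,0],[-40,2.8,0],[-42,2.8,0],[-42,2.8,0],[-42,2.8,0],[-42,2.8,0],[-42,2.8,0],[-42,2.8,0],[-42,2.8,0],[-36,2.8,0],[-21.5,1.6,0],[0,0,0]],"delta_rot":[[0,0,0],[0,0,0],[0,0,0],[0,0,0],[0,0,0],[0,0,0],[0,0,0],[0,0,0],[0,0,0],[0,0,0],[0,0,0],[0,0,0]]}' >/dev/null;  python3 -m handwheel '{"claw":[0,0,0],"slide":[[0,0,30],[0,0,0],[0,0,0]],"delta_rot":[[0,0,0],[0,0,0],[0,0,0]]}'
python3 - <<'E'
from h import *
go([.5553,-.0429,.12])
E
```

```text
time_s: 18.3
ee_pos: [0.5547, -0.0419, 0.2829]
tool_rot: [0.679, 0.734, -0.001, -0.001]
force: [0.1, 0.3, 0.7]
grip_width: 0.0429
grasp_force: 0.0
t 18.3 pos [ 0.5547 -0.0419  0.2829] F [0.1 0.3 0.7] w 0.0429 g 0.0
world d mm [   0.6   -1.  -108.9] tool slide [ -1.2   0.8 108.9] turn [-0.17 -0.08  0.06]
```

```bash
python3 -m handwheel '{"claw":[0,0,0,0,0,0,0,-1,-1,-1,-1,-1],"slide":[[-1.2,0.6,25],[0,0,25],[0,0,25],[0,0,20],[0,0,12],[0,0,0],[0,0,0],[0,0,0],[0,0,0],[0,0,0],[0,0,0],[0,0,0]],"delta_rot":[[0,0,0],[0,0,0],[0,0,0],[0,0,0],[0,0,0],[0,0,0],[0,0,0],[0,0,0],[0,0,0],[0,0,0],[0,0,0],[0,0,0]]}'
python3 - <<'E'
from h import *
go([.5553,-.0429,.12])
# per-row twist, 0.02 rad about the hinge, in tool frame; hinge relative to TCP
s=get_state();R=Ro.from_quat(s['tool_rot'])
c,sn=np.cos(.0773),np.sin(.0773)
H=np.array([.6102+.085*c,-.0387+.085*sn,.084]);y=np.array([-sn,c,0])
print('axis in tool',R.inv().apply(y).round(3)); r=s['ee_pos']-H; r-=y*(r@y)
print('slide per .02rad',R.inv().apply(np.cross(y*.02,r))*1e3)
E
```

```text
time_s: 19.5
ee_pos: [0.5546, -0.0443, 0.1778]
tool_rot: [0.679, 0.734, -0.001, -0.001]
force: [-6.6, -1.0, 7.2]
grip_width: 0.0076
grasp_force: 58.6
t 19.5 pos [ 0.5546 -0.0443  0.1778] F [-6.6 -1.   7.2] w 0.0076 g 58.61002206802368
world d mm [ 0.7  1.4 -3.8] tool slide [1.3 0.8 3.8] turn [-0.17  0.02  0.03]
axis in tool [ 1.  0. -0.]
slide per .02rad [-1.82156235e-03  1.86812375e+00 -2.82277841e+00]
```

```bash
python3 -m handwheel '{"claw":[-1,-1,-1,-1,-1,-1,-1,-1,-1,-1],"slide":[[0,1.87,-2.82],[0,1.87,-2.82],[0,2.8,-4.23],[0,2.8,-4.23],[0,2.8,-4.23],[0,2.8,-4.23],[0,2.8,-4.23],[0,2.8,-4.23],[0,0,0],[0,0,0]],"delta_rot":[[1.146,0,0],[1.146,0,0],[1.72,0,0],[1.72,0,0],[1.72,0,0],[1.72,0,0],[1.72,0,0],[1.72,0,0],[0,0,0],[0,0,0]]}'
cat > lid.py <<'E'
from h import *
s=get_state();R=Ro.from_quat(s['tool_rot'])
c,sn=np.cos(.0773),np.sin(.0773)
H=np.array([.6102+.085*c,-.0387+.085*sn,.084]);y=np.array([-sn,c,0])
g=s['ee_pos']+R.apply([0,0,.054-.004])-H; gx=g[0]*c+g[1]*sn
print('radius',np.hypot(gx,g[2]),'lid est',np.arctan2(g[2],-gx)-np.arctan2(.036,.14),'tilt',np.arccos(-R.as_matrix()[2,2]))
print('t',s['time_s'],'F',s['force'],'tq',s['wrist_torque'],s['grip_width'],s['joints'])
E
python3 lid.py
```

```text
time_s: 20.5
ee_pos: [0.5778, -0.0425, 0.2047]
tool_rot: [0.675, 0.729, -0.082, -0.076]
force: [-4.4, -3.1, -5.6]
grip_width: 0.0077
grasp_force: 59.0
radius 0.14754136161996192 lid est 0.25784507016001196 tilt 0.22545806582284214
t 20.5 F [-4.43914464 -3.05518919 -5.63321538] tq [-0.25189905  0.52642646  0.0859754 ] 0.007683611870368813 [-0.23237378  0.50207392  1.44094966 -0.06884504  1.41406056 -0.29157752]
```

```bash
python3 -m handwheel '{"claw":[-1,-1,-1,-1,-1,-1,-1,-1,-1,-1,-1,-1],"slide":[[0,1.87,-2.82],[0,2.8,-4.23],[0,2.8,-4.23],[0,2.8,-4.23],[0,2.8,-4.23],[0,2.8,-4.23],[0,2.8,-4.23],[0,2.8,-4.23],[0,2.8,-4.23],[0,2.8,-4.23],[0,1.87,-2.82],[0,0,0]],"delta_rot":[[1.146,0,0],[1.72,0,0],[1.72,0,0],[1.72,0,0],[1.72,0,0],[1.72,0,0],[1.72,0,0],[1.72,0,0],[1.72,0,0],[1.72,0,0],[1.146,0,0],[0,0,0]]}' >/dev/null; python3 -m handwheel '{"claw":[-1,-1,-1],"slide":[[0,0,0],[0,0,0],[0,0,0]],"delta_rot":[[0,0,0],[0,0,0],[0,0,0]]}'
cat >> lid.py <<'E'
import sys
if len(sys.argv)>1:
    n=sys.argv[1];a=snap('scene','s'+n);cv2.imwrite('pics/d%s.png'%n,cv2.resize(cv2.imread('pics/s%s.png'%n)[150:250,250:380],None,fx=6,fy=6,interpolation=2))
E
python3 lid.py 8
```

```text
time_s: 22.0
ee_pos: [0.6205, -0.0393, 0.2352]
tool_rot: [0.655, 0.708, -0.194, -0.18]
force: [-5.7, -2.1, -5.8]
grip_width: 0.0075
grasp_force: 59.1
radius 0.14747109337109818 lid est 0.5716359504973973 tilt 0.5345073273633247
t 22.0 F [-5.70847042 -2.0694288  -5.83773318] tq [-0.14106076  0.06831863  0.18377072] 0.007461675223695629 [-0.18262685  0.71809981  1.0601434  -0.1374388   1.88034358 -0.26685428]
```

View pics/d8.png

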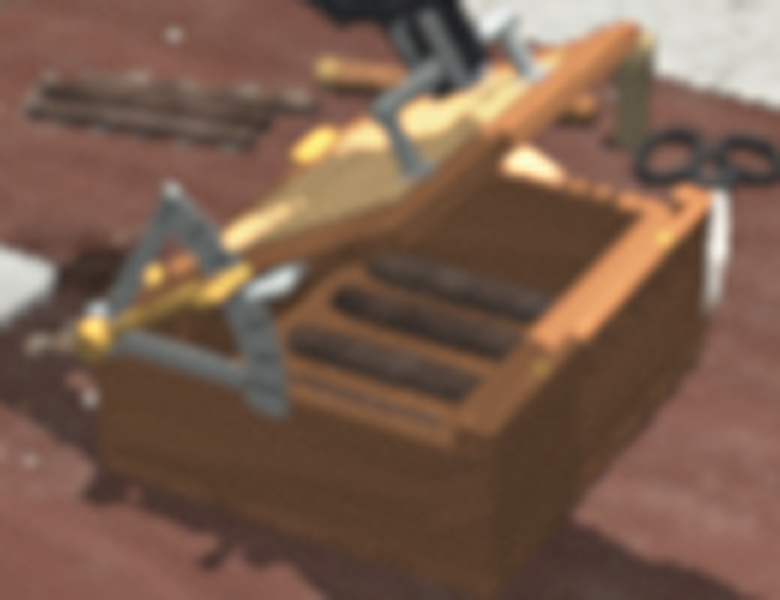

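```bash
python3 - <<'E'
from h import *
from scipy.optimize import least_squares
p=[.61017,-.03867,.0773]
def W(q):
    c,s=np.cos(p[2]),np.sin(p[2]);return np.array([p[0]+c*q[0]-s*q[1],p[1]+s*q[0]+c*q[1],q[2]])
pt=lambda r,a,y:W((.085-r*np.cos(a),y,.084+r*np.sin(a)))
px=lambda x,y,ox,oy:np.array([(x+.5)/6-.5+ox,(y+.5)/6-.5+oy])
pr=lambda r,a,y:proj('s0',pt(r,a,y))
t0=px(283,341,255,160);top0=px(100,378,285,130);t1=px(275,281,250,150);f0=px(195,225,255,160);f1=px(226,286,250,150)
y=least_squares(lambda v:np.r_[pr(.106,0,v[0])-t0, proj('t0',pt(.106,0,v[0]))-top0],[.12]);print('tongue y',y.x,y.fun)
for yy in (y.x[0],.117,.122):
    a=least_squares(lambda v:pr(.106,v[0],yy)-t1,[.5]);print('lid',yy,a.x,a.fun)
for yy in (y.x[0],.1285,.125):
  for f in(f0,f1):
    a=least_squares(lambda v:pr(.09,v[0],yy)-f,[.5]);print('ptr',yy,a.x,a.fun)
# lines: both in image, edge direction through hinge
E
python3 lid.py
```

```text
tongue y [0.11765033] [-0.70944844  0.05731591  0.43161146  0.00686868]
lid 0.11765032759725666 [0.51858985] [-0.36411914  0.19552106]
lid 0.117 [0.51768009] [-0.19598455  0.10503501]
lid 0.122 [0.52449731] [-1.49057878  0.81046084]
ptr 0.11765032759725666 [0.58642794] [ 2.03691486 -1.23441785]
ptr 0.11765032759725666 [0.57998836] [ 1.99394569 -1.19591286]
ptr 0.1285 [0.59859724] [-0.74665232  0.46323525]
ptr 0.1285 [0.59259879] [-0.79481259  0.48848221]
ptr 0.125 [0.59487358] [ 0.15338147 -0.09447824]
ptr 0.125 [0.58873979] [ 0.106842   -0.06517489]
radius 0.14746588717513084 lid est 0.5717013258422945 tilt 0.5344445782112713
t 22.05 F [-5.90022607 -1.80999023 -5.91626685] tq [-0.17544249  0.10189815  0.12675481] 0.007602739028621056 [-0.18263562  0.71807793  1.06015133 -0.13741689  1.88029821 -0.26684128]
```

```bash
python3 -m handwheel '{"claw":[-1,-1,-1,-1,-1,-1],"slide":[[0,1.87,-2.82],[0,2.8,-4.23],[0,1.4,-2.1],[0,0,0],[0,0,0],[0,0,0]],"delta_rot":[[1.146,0,0],[1.72,0,0],[0.86,0,0],[0,0,0],[0,0,0],[0,0,0]]}'>/dev/null; python3 lid.py 9
python3 - <<'E'
from h import *
# tongue: bright bluish-white blob right of the pointer flag
for n in('8','9'):
    im=cv2.imread(f'pics/s{n}.png').astype(int)[180:215,284:310]
    m=((im.min(2)>135)&(abs(im[:,:,0]-im[:,:,2])<30)).astype(np.uint8)
    k,l,st,c=cv2.connectedComponentsWithStats(m)
    print(n,[(st[i][4],(c[i]+[284,180]).round(1).tolist()) for i in range(1,k) if st[i][4]>4])
E
```

```text
radius 0.14748475778176673 lid est 0.6388280611172075 tilt 0.5990169979965289
t 22.65 F [-5.91736741 -1.29398417 -4.88172885] tq [-0.18967373  0.0494986   0.11620078] 0.007343457116900877 [-0.17423201  0.77095358  0.9725053  -0.15304336  1.9781338  -0.26990641]
8 [(np.int32(26), [294.7, 196.9])]
9 [(np.int32(12), [293.2, 194.3])]
```

```bash
python3 -m handwheel '{"claw":[-1,-1,-1],"slide":[[0,0,0],[0,0,0],[0,0,0]],"delta_rot":[[0,0,0],[0,0,0],[0,0,0]]}'; python3 -c "
from cell import close_job
print(close_job())"
```

```text
time_s: 23.0
ee_pos: [0.6307, -0.0385, 0.2399]
tool_rot: [0.649, 0.701, -0.216, -0.2]
force: [-6.8, -1.4, -6.5]
grip_width: 0.0082
grasp_force: 59.4
the job is handed in; nothing more can be done
None
```

I probed the groove from the left stud to the right, stood the probe back in its block, and handed the job in at 23 s with the gripper holding the lid at about 0.59 rad, against a pointer setting I measured as about 0.59 rad; no verdict came back.

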